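Empty the portioning trough and clamp its length stop at the marker

ROBOT

A 7-joint arm with a two-finger parallel gripper is mounted at the origin on the work surface; the furniture and walls round the work are solid. World frame = base frame: x ahead of the robot, y to its left, z up, the work surface at z = 0. Lengths are in m, angles in rad, forces in N, time in s.
With the tool pointing down it reaches from about 0.4 to 0.875 m from the base axis. Payload 19.3 kg.
Tool frame: the origin (TCP) lies on the mounting face of the last link; the fingertips stand 173 mm ahead of it and the grasp point (between the pads) lies 155 mm ahead of it; z points along the fingers, y is the line along which they close (so a half turn about z gives the same grasp; the last joint's range is limited). The gripper opens to 85 mm and grips with 20 to 120 N. Pads are 22 mm wide; open, the fingers measure 114 mm over their backs; the gripper's body (76 mm by 85 mm) begins 54 mm behind the grasp point. The pads swing forward as they close: fully open they stand 13 mm farther back than shut.
Start: joints at [1.143, 0.521, -0.036, 1.599, 0.021, 1.021, -0.113], TCP at [0.219, -0.585, 0.405] pointing down, gripper open.
Joint ranges: [-2.91, 2.91], [-0.3, 2.13], [-1.5, 1.42], [0.17, 2.43], [-1.26, 4.41], [0.16, 1.93], [-2.52, 2.52]. Speed limits (rad/s): [1.89, 1.89, 2.39, 2.39, 3.01, 3.01, 3.01].

INTERFACE

Orientations are given as [roll, pitch, yaw] about the fixed x, y, z axes, in that order (R = Rz(yaw) Ry(pitch) Rx(roll)).
In Python, from workcell import bot, vision gives the robot as it stands.
- The arm moves only by the shell command python3 -m creep 'ROWS' [FORCE]. ROWS is JSON, a list that holds one entry, the list of rows, each a list of 7 numbers: the opening, from -1 (shut) to 1 (fully open), then the shift along the tool's x, y, z in cm, then the turn, a rotation vector about the tool's x, y, z in rad. In form: [[[grip, tx, ty, tz, rx, ry, rz], ...]]. A call has 1 to 12 rows; each row shifts and turns the commanded pose from where the row before left it, along the tool's axes as they then stand; what a row does not reach is not made up. A row lasts 1/8 s, in which the tool goes at most 62.5 mm and 10.7 degrees, less where a joint would pass 70% of its speed; a pose out of reach is approached as far as the arm can. A call with a gripper value outside its range is refused whole. The fingers move at their own pace and stop on an object; FORCE is the grip in N (left out, the last holds). Time passes only in rows, so rows that do not move let the fingers close. It gives the time, the measured TCP pose, the force, the opening and the grip force at its end, in the units of the state.
- bot.observe(): the state, without advancing time (a new reading comes with each control period).
- vision.grab_frame(name): name is "scene" or "side" or "wrist"; returns a dict with "image" (480x640x3 uint8, blue, green, red), "depth" (480x640 float32, m along the optical axis (not along the pixel's ray), 0 where there is no reading), "fovy" (degrees; the focal length in pixels is half the picture's height over the tangent of half this angle, whatever the lens; pixels are square), "cx", "cy" (the principal point, pixels), "cam_to_world" (4x4, takes a point from camera to world coordinates); the wrist camera has in their place "tool_from_camera" (4x4, takes a point from camera to tool coordinates, whose origin is the TCP and whose axes are the flange's). Camera axes: x right, y down, z forward; pixel columns grow to the right and rows downward; lengths in m; the calibration is good to about 2 mm. A picture is of the moment at which its call begins: read the wrist's pose just before it.
- bot.job_done(): hands the job in; it is judged then, once.
The state is a dict: "clock": time; "qpos": joint angles; "qd": joint speeds; "joint_efforts": joint torques, N m; "position": TCP position; "tool_rot": TCP orientation; "force": force on the tool from outside, world axes, zero at the start; "moment": the same for the moment, N m; "grip_width": finger opening in m; "finger_force": force on a finger pad.
Only numpy, scipy, OpenCV 4.12 (cv2) and the standard library are available. Lean on these libraries where they do the work, as an engineer would, in place of code of your own. Each camera call takes 0.05 s, during which the arm holds its last target. There are 200 camera calls.

TASK

Clear the rice-cake portioning trough for the next batch: tip it by the bar on its front so that all three cakes slide out into the pan behind it, then bring it back down upright. Then slide the length stop along its rail until its pointer stands at the marker, squeeze its cam lever fully shut against the thumb post while you hold the stop there (do not clamp it anywhere else), and leave the marker, the stamp and the stick where they are. Finish while still gripping the stop, with the fingers squeezing post and lever together.

Things in the scene. Friction and masses are not known exactly. Their poses are not given: they have to be found in the camera images.
- stand: fixed steel stand, 96 mm deep (x), 232 mm wide (y). Origin on the table, straight below the middle of the trough's hinge line, which lies along its y at z = 70 mm. +x points away from the robot (yaw -0.40 to -0.08) to the pan, +y left along the trough. Upright trough: floor x = -70 to 0, top z = 73; 12 mm square guide rail on the front wall, centre x = -71.5, z = 115 to 127; 210 mm long
- trough (a joint): tipping angle of the steel trough about the hinge line at its far lower edge: 0 upright (resting on the stand), grows as the front bar is lifted up and over towards the pan, end stop 1.75 rad. About 0.7 kg in all; left alone it falls back upright below about 1.0 rad and over to the end stop beyond. The far wall is a chute flared at 45 deg; the cakes slide out between about 1.2 and 1.7 rad
- tip_bar (a point): middle of the trough's round steel tipping bar, 12 mm thick, 120 mm long, along the stand's y, on two brackets at y = +-52 mm. Upright it is at x = -122, z = 120 mm in the stand's frame; it moves on a circle about the hinge line and turns with the trough. 38 mm of room between it and the rail (32 mm at the marker), 25 mm below it.
- pan: fixed aluminium catch pan behind the stand, 120 (x) x 225 (y) x 32 mm high, 3 mm walls; origin at the centre of its underside, axes nearly as the stand's
- cake_a: oval rice cake, 43 x 58 x 24 mm, 20 to 30 g, origin at the centre of its underside; starts in the trough
- cake_b: oval rice cake, 41 x 58 x 23 mm, origin at the centre of its underside; starts in the trough
- cake_c: oval rice cake, 46 x 62 x 22 mm, origin at the centre of its underside; starts in the trough, next to the stop
- stop (a joint): place of the length stop along the rail: its pointer's y in the stand's frame (m), -0.080 to 0.092. It rides on the rail, with a plate hanging into the channel. It runs freely (about 0.5 N), so pushing the open lever alone just pushes the stop along; the shut cam clamps it to the rail by friction
- stop_pointer (a point): tip of the small pointed index on the front of the stop, the middle of the stop along the rail
- thumb_post: fixed aluminium upright of the stop, 20 (x) x 8 (y) mm, outer (-y) face 18 mm to the -y side of the pointer; its top is 73 mm above the rail top (200 mm above the table). Origin on the rail top at the pointer's y, axes as the stand's
- lever (a joint): angle of the cam lever on the stop, about an axis along the stand's x, 10 mm to the +y side of the pointer and 20 mm above the rail top: 0 fully shut (upright beside the post), grows as it leans over to +y, at most 0.5 rad; starts 0.36 to 0.45. Stays where it is left. The cam begins to bear on the rail at about 0.3 rad; it shuts with a squeeze under 20 N.
- lever_paddle: black paddle of the cam lever, 18 (x) x 8 mm, its end 54 mm from the pivot; origin on the pivot, z along it. Shut, its outer (+y) face is 18 mm to +y of the pointer: post and paddle then measure 36 mm over both, pointer in the middle. Open, up to 60 mm over both, paddle end about 65 mm above the rail top. Fingertips may reach down to 28 mm above the rail top beside them
- marker (a joint): place of the marker along the strip: its y in the stand's frame (m). Very stiff (12 N)
- marker_tip (a point): upward point of the dark steel marker, 13 mm wide, standing 9 mm proud, that rides on the graduated strip on the trough's front wall, just below the rail. Frame as the trough's: y along the rail
- stamp: loose white plunger stamp, 46 mm across, 43 mm high, left of the trough; a bystander
- stick: loose bamboo modelling stick, 194 mm long, lying in front; a bystander

How it is judged:
By the outcome, as a careful person would: the job done as asked, in the order asked, and still so for the second after the job is handed in, while the arm keeps its last pose, push and grip.
It also fails if it takes over 61 s, if anything falls off the work surface, if the arm or the gripper's body presses on something with over 40 N, if the wrist force passes 120 N, or if a joint passes its speed limit or range.

## Working session

There is one attempt and no reset: what is moved stays moved. The work goes in short steps, Python scripts to look and compute and a shell command to move; the robot and the scene stay as the last step left them, time stands still between calls to the robot, and variables do not carry over. Pictures are saved under pics/ and viewed, at most 10 in all, crops included, and the job is handed in when it is done.

```bash
mkdir -p pics; ls
cat > h.py <<'E'
import numpy as np, cv2
from workcell import bot, vision
from scipy.spatial.transform import Rotation as R
def pose():
    s=bot.observe(); T=np.eye(4); T[:3,:3]=R.from_euler('xyz',s['tool_rot']).as_matrix(); T[:3,3]=s['position']; return T
def cam(n):
    T=pose(); f=vision.grab_frame(n)
    f['T']=f['cam_to_world'] if 'cam_to_world' in f else T@np.array(f['tool_from_camera'])
    f['T']=np.array(f['T']); f['f']=240/np.tan(np.radians(f['fovy'])/2); return f
def pts(f):
    v,u=np.mgrid[0:480,0:640]; d=f['depth']
    p=np.stack([(u-f['cx'])*d/f['f'],(v-f['cy'])*d/f['f'],d],-1)
    return p@f['T'][:3,:3].T+f['T'][:3,3]
def proj(f,p):
    c=(np.asarray(p)-f['T'][:3,3])@f['T'][:3,:3]
    return c[...,:2]/c[...,2:]*f['f']+[f['cx'],f['cy']]
E
python3 - <<'E'
from h import *
s=bot.observe(); print({k:np.round(v,3) for k,v in s.items()})
for n in ('scene','side'):
    f=cam(n); cv2.imwrite(f'pics/{n}0.png',f['image']); print(n,f['f'],f['cx'],f['cy'],np.round(f['T'],3).tolist())
E
```

```text
pics
{'clock': np.float64(0.0), 'qpos': array([ 1.143,  0.522, -0.036,  1.6  ,  0.021,  1.021, -0.113]), 'qd': array([ 0.001, -0.   , -0.   , -0.002, -0.001, -0.001,  0.002]), 'joint_efforts': array([ 0.0000e+00, -9.2711e+01,  1.9800e+00, -3.6994e+01,  1.8000e-02,
        8.0000e-03, -0.0000e+00]), 'position': array([ 0.219, -0.585,  0.404]), 'tool_rot': array([-3.14 ,  0.   ,  0.358]), 'force': array([ 0.258, -0.492,  0.156]), 'moment': array([0.013, 0.019, 0.013]), 'finger_force': np.float64(0.0), 'grip_width': np.float64(0.086)}
scene 588.8544801436063 312.8322589409977 238.38231750223977 [[0.764, -0.299, 0.572, 0.042], [-0.645, -0.382, 0.662, -0.658], [0.021, -0.874, -0.485, 0.505], [0.0, 0.0, 0.0, 1.0]]
side 469.36080864408814 315.2769408307529 241.5407006422667 [[0.958, -0.182, 0.224, 0.352], [-0.288, -0.6, 0.747, -0.715], [-0.002, -0.779, -0.627, 0.646], [0.0, 0.0, 0.0, 1.0]]
```

View pics/scene0.png

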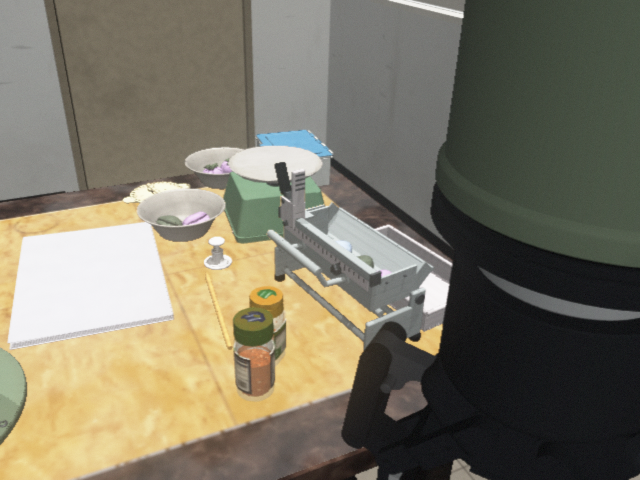

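View pics/side0.png

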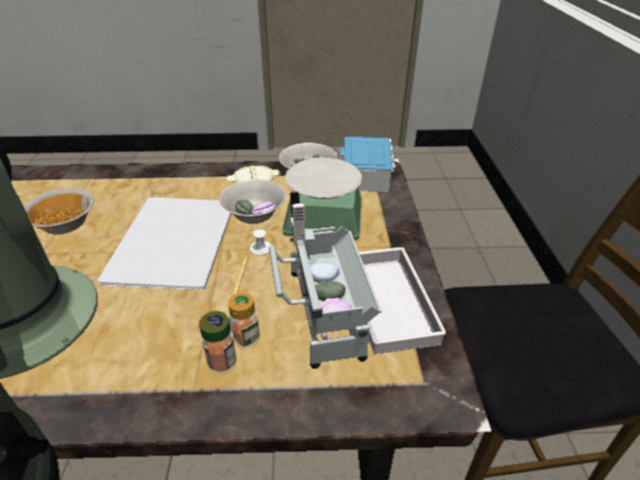

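The scene view shows the trough at about (345,250), the bar from (272,235) to (325,270), the post at (298,185), the lever at (283,178) and the marker near (335,268). The side view shows the cakes in the trough near (328,290) and the pan at (400,300).

Run:
```python
from h import *
a=cam('scene');b=cam('side')
np.savez('f0.npz',pa=pts(a),pb=pts(b))
A=cv2.resize(a['image'][140:350,250:450],None,fx=2.0,fy=2.85*1,interpolation=cv2.INTER_CUBIC)
A=cv2.resize(a['image'][150:350,260:400],(400,571),interpolation=cv2.INTER_CUBIC)
B=cv2.resize(b['image'][195:395,260:400],(400,571),interpolation=cv2.INTER_CUBIC)
cv2.imwrite('pics/z0.png',np.hstack([A,B]))
pb=pts(b);pa=pts(a)
for n,u,v in [('bar',275,255),('bar',280,280),('bar',277,268),('rail',301,262),('rail',305,290),('rail',309,320),('post',298,207),('pan',400,252),('pan',440,330),('pan',375,348)]:
    print('side',n,u,v,pb[v,u].round(4))
for n,u,v in [('bar',290,246),('bar',310,261),('bar',276,236),('post',298,185),('lever',283,178),('mark',335,268)]:
    print('scene',n,u,v,pa[v,u].round(4))
```

```text
side bar 275 255 [ 0.4618 -0.1092  0.1249]
side bar 280 280 [ 0.4557 -0.1714  0.1242]
side bar 277 268 [ 0.4572 -0.1444  0.1266]
side rail 301 262 [ 0.4999 -0.1385  0.1239]
side rail 305 290 [ 0.4929 -0.1869  0.1057]
side rail 309 320 [ 0.5007 -0.1806  0.024 ]
side post 298 207 [ 0.5113 -0.0839  0.1978]
side pan 400 252 [ 0.7301 -0.0592  0.0259]
side pan 440 330 [ 0.7057 -0.2715  0.0299]
side pan 375 348 [ 0.5903 -0.2661  0.0176]
scene bar 290 246 [ 0.4551 -0.1343  0.1237]
scene bar 310 261 [ 0.4516 -0.1791  0.1235]
scene bar 276 236 [ 0.4572 -0.1013  0.1236]
scene post 298 185 [ 0.5079 -0.0847  0.1787]
scene lever 283 178 [ 0.5148 -0.0423  0.1728]
scene mark 335 268 [ 0.4906 -0.1839  0.1005]
```

View pics/z0.png

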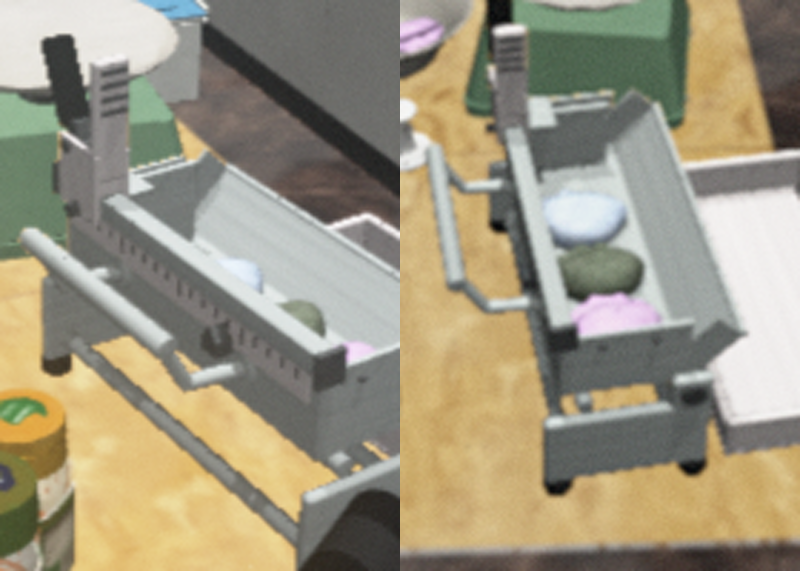

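The crop shows the marker tip at about (335,264) in the scene view. The bar ends are at about (270,232) and (318,270).

Run:
```python
from h import *
from scipy.optimize import least_squares
d=np.load('f0.npz')
out=[]
for k in ('pa','pb'):
    P=d[k].reshape(-1,3)
    m=(abs(P[:,0]-.458)<.016)&(P[:,1]>-.25)&(P[:,1]<-.05)&(P[:,2]>.112)&(P[:,2]<.135)
    P=P[m]
    def res(p,Q=P):
        yaw,c,z=p; n=np.array([np.cos(yaw),np.sin(yaw)])
        return np.hypot(Q[:,:2]@n-c,Q[:,2]-z)-.006
    r=least_squares(res,[-.08,.46,.12],loss='soft_l1',f_scale=.001)
    yaw,c,z=r.x; e=abs(res(r.x))<.003; t=P[e][:,:2]@[-np.sin(yaw),np.cos(yaw)]
    print(k,m.sum(),e.sum(),r.x.round(4),'t range',np.percentile(t,[0,1,50,99,100]).round(4),'std',res(r.x)[e].std().round(4))
# rail top
for k in ('pa','pb'):
    P=d[k].reshape(-1,3); yaw=-.08
    x=P[:,:2]@[np.cos(yaw),np.sin(yaw)]; t=P[:,:2]@[-np.sin(yaw),np.cos(yaw)]
    m=(abs(x-.515)<.03)&(abs(P[:,2]-.127)<.004)&(t>-.25)&(t<-.06)
    print(k,m.sum(),np.percentile(x[m],[2,50,98]).round(4),np.percentile(t[m],[1,99]).round(4),np.polyfit(t[m],x[m],1).round(4))
    m=(abs(x-.515)<.03)&(P[:,2]>.170)&(t>-.2)&(t<.08)
    print(' post',m.sum(),np.percentile(x[m],[2,50,98]).round(4),np.percentile(t[m],[2,50,98]).round(4),P[m,2].max())
```

```text
pa 596 583 [-0.1126  0.4672  0.1183] t range [-0.149  -0.1481 -0.0953 -0.0311 -0.028 ] std 0.0008
pb 388 368 [-0.1133  0.4681  0.1207] t range [-0.1497 -0.1487 -0.0975 -0.0312 -0.0284] std 0.0008
pa 654 [0.5048 0.5115 0.5195] [-0.2155 -0.0625] [0.0302 0.5161]
 post 499 [0.5064 0.5147 0.5252] [-0.0439 -0.038   0.0105] 0.19851836890970231
pb 546 [0.5059 0.5133 0.5208] [-0.2165 -0.0627] [0.0309 0.5179]
 post 334 [0.5077 0.5171 0.5269] [-0.045  -0.0411  0.0085] 0.20263912099628067
```

```bash
cat >> h.py <<'E'
yaw=-.113; n=np.array([np.cos(yaw),np.sin(yaw),0]); tv=np.array([-np.sin(yaw),np.cos(yaw),0]); O=.5897*n-.0888*tv
def W(x,y,z): return O+x*n+y*tv+np.array([0,0,z])
def toS(p): p=np.asarray(p)-O; return np.stack([p@n,p@tv,p[...,2]],-1)
def to(target,yawt,tilt=0):
    "delta from now to grasp point (world) with tool down, tool yaw yawt: cm in tool axes, rotvec"
    T=pose(); Rt=R.from_euler('xyz',[np.pi,0,yawt]).as_matrix()
    tcp=target-.155*Rt[:,2]
    print('shift cm',(100*T[:3,:3].T@(tcp-T[:3,3])).round(2),'turn',R.from_matrix(T[:3,:3].T@Rt).as_rotvec().round(4))
E
python3 -m creep '[[[-0.06,0,0,0,0,0,-0.183],[-0.06,0,0,0,0,0,-0.183],[-0.06,0,0,0,0,0,-0.183],[-0.06,0,0,0,0,0,-0.183],[-0.06,0,0,0,0,0,-0.183],[-0.06,0,0,0,0,0,-0.183],[-0.06,0,0,0,0,0,0]]]' 40
python3 -c "
from h import *
to(W(-.122,-.012,.20),1.458)"
```

```text
clock: 1.08
position: [0.2186, -0.5855, 0.4045]
tool_rot: [3.142, -0.0, 1.455]
force: [-0.2, -0.1, 0.6]
grip_width: 0.0403
finger_force: 0.0
shift cm [45.69 18.3   4.97] turn [ 0.0001 -0.0005 -0.0034]
```

```bash
python3 -m creep '[[[-0.06,4.2,1.6,0,0,0,-0.003],[-0.06,4.2,1.7,0,0,0,0],[-0.06,4.2,1.7,0,0,0,0],[-0.06,4.2,1.7,0,0,0,0],[-0.06,4.2,1.7,0,0,0,0],[-0.06,4.2,1.7,0,0,0,0],[-0.06,4.2,1.7,0,0,0,0],[-0.06,4.2,1.7,0,0,0,0],[-0.06,4.2,1.7,0.9,0,0,0],[-0.06,4.2,1.7,2,0,0,0],[-0.06,3.7,1.4,2,0,0,0],[-0.06,0,0,0,0,0,0]]]'
python3 - <<'E'
from h import *
to(W(-.122,-.012,.12),1.458)
f=cam('wrist'); cv2.imwrite('pics/w1.png',f['image']); np.save('w1.npy',pts(f))
for y in (-.052,0,.052): print(proj(f,W(-.122,y,.12)).round(0))
E
```

```text
clock: 2.58
position: [0.4527, -0.1493, 0.3547]
tool_rot: [-3.14, -0.001, 1.458]
force: [-0.2, -1.5, 0.6]
grip_width: 0.0401
finger_force: 0.0
shift cm [-0.36  0.12  7.97] turn [-0.0015 -0.0015  0.0003]
[318. 322.]
[319. 246.]
[319. 157.]
```

View pics/w1.png

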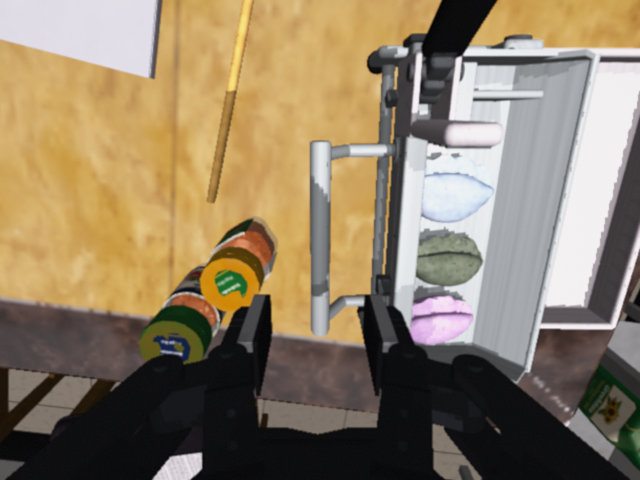

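The wrist view shows the bar at column 320, rows 142–335, which matches the prediction. The marker is near (385,285), and the fingers straddle the bar's column. I'll check bottle clearance before going down.

Run:
```python
from h import *
p=np.load('w1.npy')
for u,v in [(235,283),(255,275),(262,235),(168,345),(385,285)]: print(u,v,toS(p[v,u]).round(3))
q=toS(p.reshape(-1,3)); m=(q[:,2]>.02)&(q[:,0]<-.14)&(q[:,0]>-.3)&(abs(q[:,1])<.1)
print('max x of bottle at y>-.06', np.percentile(q[m&(q[:,1]>-.06),0],[50,99]), q[m,2].max())
# rail, post, lever, marker
m=(abs(q[:,2]-.127)<.004)&(abs(q[:,0]+.07)<.03); print('rail x',np.percentile(q[m,0],[2,50,98]).round(4),np.polyfit(q[m,1],q[m,0],1).round(4), q[m,2].mean())
m=(q[:,2]>.196)&(abs(q[:,0]+.07)<.03)&(q[:,2]<.206); print('post top',m.sum(),np.percentile(q[m],[2,50,98],axis=0).round(4))
m=(abs(q[:,0]+.122)<.012)&(abs(q[:,2]-.122)<.008); print('bar y',np.percentile(q[m],[0,50,100],axis=0).round(4))
```

```text
235 283 [-0.179 -0.035  0.098]
255 275 [-0.165 -0.03   0.096]
262 235 [-0.169 -0.021  0.037]
168 345 [-0.227 -0.078  0.107]
385 285 [-0.078 -0.033  0.105]
max x of bottle at y>-.06 [-0.16847415 -0.14062386] 0.2755326106491008
rail x [-0.0806 -0.0704 -0.0438] [ 0.0808 -0.0709] 0.1271465584092359
post top 1824 [[-0.0989 -0.001   0.1965]
 [-0.0739  0.0677  0.2002]
 [-0.0625  0.0723  0.2047]]
bar y [[-0.1271 -0.0585  0.1141]
 [-0.1211  0.0105  0.1258]
 [-0.1122  0.0615  0.1287]]
```

```bash
python3 -m creep '[[[-0.06,2,0.12,0,0,0,0],[-0.06,0,0,2,0,0,0],[-0.06,0,0,2,0,0,0],[-0.06,0,0,2,0,0,0],[-0.06,0,0,1.5,0,0,0],[-0.06,0,0,0.5,0,0,0],[-0.06,0,0,0,0,0,0],[-0.4,0,0,0,0,0,0],[-1,0,0,0,0,0,0],[-1,0,0,0,0,0,0],[-1,0,0,0,0,0,0]]]' 40
python3 -c "
from h import *
to(W(-.122,.012,.12),1.458)"
```

```text
clock: 4.0
position: [0.4556, -0.1321, 0.2762]
tool_rot: [3.14, 0.0, 1.459]
force: [0.0, 0.3, 7.2]
grip_width: 0.0102
finger_force: 39.1
shift cm [0.31 0.01 0.12] turn [0.0012 0.0002 0.0006]
```

Run:
```python
import numpy as np
th=np.r_[0:1.21:.1,1.25:1.71:.05]; r=np.hypot(.122,.05); p0=np.arctan2(.05,-.122)
X=100*r*np.cos(p0-th); Z=100*r*np.sin(p0-th)
for i in range(1,len(th)): print(round(th[i],2),'ty',round(X[i]-X[i-1],2),'tz',round(-(Z[i]-Z[i-1]),2), 'abs',X[i].round(2),Z[i].round(2))
```

```text
0.1 ty 0.56 tz -1.19 abs -11.64 6.19
0.2 ty 0.68 tz -1.13 abs -10.96 7.32
0.3 ty 0.79 tz -1.06 abs -10.18 8.38
0.4 ty 0.89 tz -0.97 abs -9.29 9.36
0.5 ty 0.98 tz -0.88 abs -8.31 10.24
0.6 ty 1.06 tz -0.78 abs -7.25 11.02
0.7 ty 1.14 tz -0.67 abs -6.11 11.68
0.8 ty 1.2 tz -0.55 abs -4.91 12.24
0.9 ty 1.25 tz -0.43 abs -3.67 12.66
1.0 ty 1.28 tz -0.3 abs -2.38 12.97
1.1 ty 1.31 tz -0.17 abs -1.08 13.14
1.2 ty 1.32 tz -0.04 abs 0.24 13.18
1.25 ty 0.66 tz 0.03 abs 0.9 13.15
1.3 ty 0.66 tz 0.06 abs 1.55 13.09
1.35 ty 0.65 tz 0.09 abs 2.21 13.0
1.4 ty 0.65 tz 0.13 abs 2.85 12.87
1.45 ty 0.64 tz 0.16 abs 3.49 12.71
1.5 ty 0.63 tz 0.19 abs 4.12 12.52
1.55 ty 0.62 tz 0.22 abs 4.75 12.3
1.6 ty 0.61 tz 0.25 abs 5.35 12.05
1.65 ty 0.6 tz 0.28 abs 5.95 11.77
1.7 ty 0.58 tz 0.31 abs 6.53 11.45
```

First part: test up to 0.4 rad and check the forces.

```bash
python3 -m creep '[[[-1,0,0.56,-1.19,0,0,0],[-1,0,0.68,-1.13,0,0,0],[-1,0,0.79,-1.06,0,0,0],[-1,0,0.89,-0.97,0,0,0]]]' 40
python3 -c "
from h import *
to(W(-.0929,.009,.1636),1.458)"
```

```text
clock: 4.5
position: [0.4836, -0.1353, 0.3199]
tool_rot: [-3.138, 0.0, 1.458]
force: [-13.3, 1.3, 5.3]
grip_width: 0.0107
finger_force: 39.5
shift cm [0.01 0.1  0.13] turn [-0.004   0.0004  0.0005]
```

```bash
python3 -m creep '[[[-1,0,0.98,-0.88,0,0,0],[-1,0,1.06,-0.78,0,0,0],[-1,0,1.14,-0.67,0,0,0],[-1,0,1.2,-0.55,0,0,0]]]' 40
python3 -m creep '[[[-1,0,1.25,-0.43,0,0,0],[-1,0,1.28,-0.3,0,0,0],[-1,0,1.31,-0.17,0,0,0],[-1,0,1.32,-0.04,0,0,0]]]'
python3 -c "
from h import *
to(W(.0024,.009,.2018),1.458)"
```

```text
clock: 5.0
position: [0.5281, -0.1403, 0.3492]
tool_rot: [-3.141, 0.0, 1.459]
force: [0.1, -1.5, -9.6]
grip_width: 0.0103
finger_force: 39.8
clock: 5.5
position: [0.5801, -0.1462, 0.3577]
tool_rot: [3.141, 0.0, 1.459]
force: [-0.6, -0.3, 11.0]
grip_width: 0.01
finger_force: 42.5
shift cm [ 0.   -0.08  0.09] turn [0.0003 0.     0.0007]
```

```bash
python3 -m creep '[[[-1,0,0.66,0.03,0,0,0],[-1,0,0.66,0.06,0,0,0],[-1,0,0.65,0.09,0,0,0],[-1,0,0.65,0.13,0,0,0],[-1,0,0.64,0.16,0,0,0],[-1,0,0.63,0.19,0,0,0],[-1,0,0.62,0.22,0,0,0],[-1,0,0.61,0.25,0,0,0],[-1,0,0.6,0.28,0,0,0],[-1,0,0.58,0.31,0,0,0],[-1,0,0,0,0,0,0],[-1,0,0,0,0,0,0]]]'
python3 -m creep '[[[-1,0,0,0,0,0,0],[-1,0,0,0,0,0,0],[-1,0,0,0,0,0,0],[-1,0,0,0,0,0,0]]]'
python3 - <<'E'
from h import *
to(W(.0653,.009,.1845),1.458)
f=cam('side'); g=cam('scene'); w=cam('wrist')
cv2.imwrite('pics/tip.png',np.hstack([cv2.resize(f['image'][180:400,260:460],(400,440)),cv2.resize(w['image'],(400,440))]))
E
```

```text
clock: 7.0
position: [0.6417, -0.153, 0.3401]
tool_rot: [-3.141, -0.0, 1.459]
force: [-0.3, -0.5, -1.3]
grip_width: 0.0102
finger_force: 42.0
clock: 7.5
position: [0.6417, -0.153, 0.3402]
tool_rot: [-3.141, -0.0, 1.459]
force: [-0.8, -0.1, -3.0]
grip_width: 0.0103
finger_force: 41.9
shift cm [-0.02  0.02  0.07] turn [-0.0003 -0.0001  0.0008]
```

View pics/tip.png

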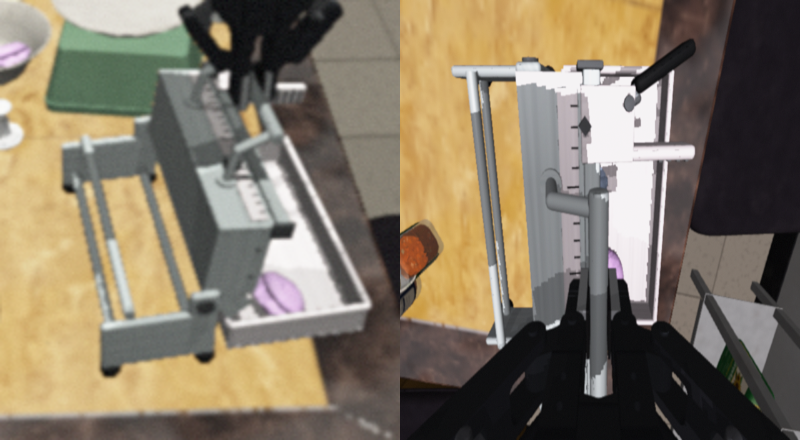

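The pink cake is in the pan at left-crop (277,290), and the other two are hidden. I'll reverse the arc now and check them after.

```bash
python3 -m creep '[[[-1,0,-0.58,-0.31,0,0,0],[-1,0,-0.6,-0.28,0,0,0],[-1,0,-0.61,-0.25,0,0,0],[-1,0,-0.62,-0.22,0,0,0],[-1,0,-0.63,-0.19,0,0,0],[-1,0,-0.64,-0.16,0,0,0],[-1,0,-0.65,-0.13,0,0,0],[-1,0,-0.65,-0.09,0,0,0],[-1,0,-0.66,-0.06,0,0,0],[-1,0,-0.66,-0.03,0,0,0]]]'
python3 -m creep '[[[-1,0,-1.32,0.04,0,0,0],[-1,0,-1.31,0.17,0,0,0],[-1,0,-1.28,0.3,0,0,0],[-1,0,-1.25,0.43,0,0,0]]]'
python3 - <<'E'
from h import *
f=cam('side'); w=cam('scene')
cv2.imwrite('pics/back.png',np.hstack([cv2.resize(f['image'][180:400,260:460],(400,440)),cv2.resize(w['image'][150:350,240:460],(400,440))]))
E
```

```text
clock: 8.9
position: [0.5788, -0.1459, 0.3577]
tool_rot: [3.141, -0.0, 1.459]
force: [3.4, 0.6, 5.7]
grip_width: 0.0105
finger_force: 42.1
clock: 9.4
position: [0.5269, -0.1401, 0.3476]
tool_rot: [-3.141, 0.0, 1.459]
force: [0.8, 1.2, 4.2]
grip_width: 0.0107
finger_force: 41.8
```

View pics/back.png

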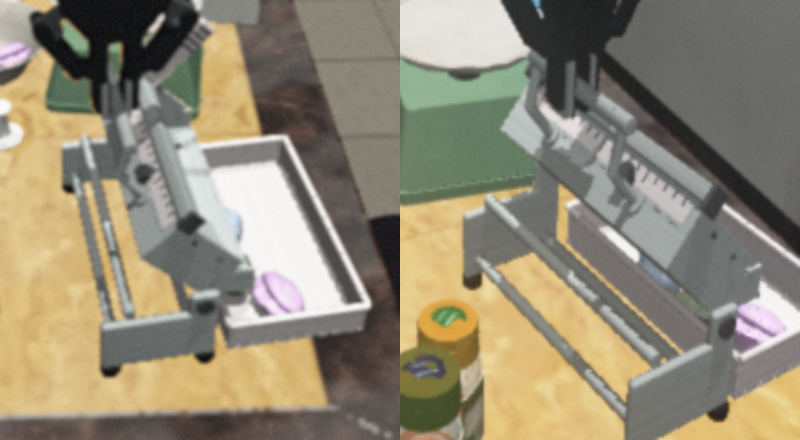

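The pink, blue and green cakes all lie in the pan, seen at right-crop (760,320), (655,272) and (690,298). I'll lower the trough the rest of the way.

```bash
python3 -m creep '[[[-1,0,-1.2,0.55,0,0,0],[-1,0,-1.14,0.67,0,0,0],[-1,0,-1.06,0.78,0,0,0],[-1,0,-0.98,0.88,0,0,0],[-1,0,-0.89,0.97,0,0,0],[-1,0,-0.79,1.06,0,0,0],[-1,0,-0.68,1.13,0,0,0],[-1,0,-0.4,0.8,0,0,0],[-1,0,-0.16,0.39,0,0,0],[-1,0,0,0,0,0,0],[-1,0,0,0,0,0,0]]]'
python3 -c "
from h import *
to(W(-.122,.009,.12),1.458)"
```

```text
clock: 10.88
position: [0.4557, -0.1321, 0.2763]
tool_rot: [3.141, 0.001, 1.459]
force: [-3.6, -0.2, 19.3]
grip_width: 0.0104
finger_force: 42.7
shift cm [0.   0.   0.13] turn [0.001  0.0005 0.0008]
```

```bash
python3 -m creep '[[[-0.06,0,0,0,0,0,0],[-0.06,0,0,0,0,0,0],[-0.06,0,0,0,0,0,0],[-0.06,0,0,-2,0,0,0],[-0.06,0,0,-3,0,0,0],[-0.06,0,0,-4,0,0,0],[-0.06,0,0,-4,0,0,0],[-0.06,0,0,-2,0,0,0],[-0.06,0,0,0,0,0,0]]]'
python3 - <<'E'
from h import *
print(bot.observe()['qpos'].round(3))
to(W(-.072,.085,.25),3.029)
w=cam('wrist'); p=toS(pts(w)); np.save('w2.npy',p); cv2.imwrite('pics/w2.png',w['image'])
q=p.reshape(-1,3)
m=(abs(q[:,0]+.0715)<.03)&(q[:,2]>.193)&(q[:,2]<.206)&(q[:,1]>.03); print('post top',m.sum(),np.percentile(q[m],[2,50,98],axis=0).round(4))
m=(abs(q[:,0]+.0785)<.02)&(abs(q[:,1])<.1)&(q[:,2]>.124)&(q[:,2]<.132); print('rail',np.percentile(q[m,0],[2,50,98]).round(4),np.polyfit(q[m,1],q[m,0],1).round(3))
m=(abs(q[:,0]+.122)<.012)&(abs(q[:,2]-.122)<.008); print('bar',np.percentile(q[m],[1,50,99],axis=0).round(4))
E
```

```text
clock: 12.0
position: [0.4555, -0.1321, 0.4268]
tool_rot: [3.139, 0.001, 1.458]
force: [0.6, 0.1, -1.1]
grip_width: 0.0401
finger_force: 0.0
[ 0.577  0.287 -0.511  1.938  0.171  0.956 -0.128]
shift cm [7.61 5.02 2.18] turn [ 1.2000e-03  2.2000e-03 -1.5705e+00]
post top 1085 [[-0.0802  0.064   0.1932]
 [-0.0712  0.0718  0.1968]
 [-0.0623  0.1206  0.2017]]
rail [-0.0805 -0.0711 -0.0647] [-0.012 -0.071]
bar [[-0.1269 -0.0559  0.1168]
 [-0.121   0.0075  0.1258]
 [-0.1142  0.061   0.1281]]
```

View pics/w2.png

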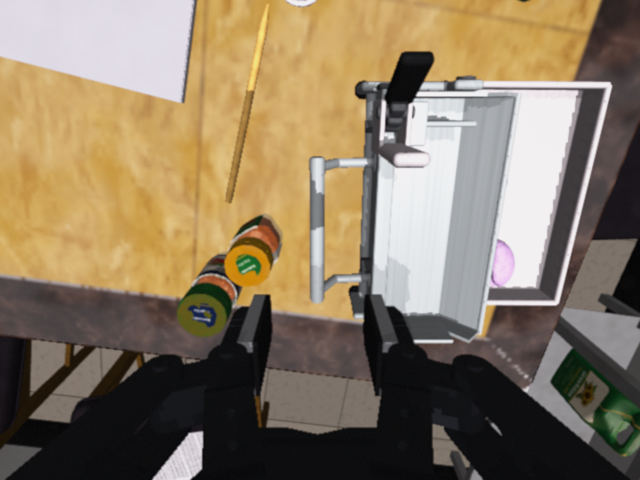

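The trough is upright and empty. The paddle is at (412,75), the post at (405,155) and the marker at (358,300). I'll turn the tool, stand over the stop and measure the marker.

```bash
python3 -m creep '[[[1,1.9,0.5,0,0,0,0],[1,1.9,1.5,0,0,0,0],[1,1.9,1.5,0,0,0,0],[1,1.91,1.52,0,0,0,-0.18],[1,0,0,0,0,0,-0.18],[1,0,0,0,0,0,-0.18],[1,0,0,0,0,0,-0.18],[1,0,0,0,0,0,-0.18],[1,0,0,0,0,0,-0.18],[1,0,0,0,0,0,-0.18],[1,0,0,0,0,0,-0.18],[1,0,0,0,0,0,-0.131]]]'
python3 - <<'E'
from h import *
print(bot.observe()['qpos'].round(3))
to(W(-.072,.0925,.25),3.029)
q0=np.load('w2.npy'); I0=cv2.imread('pics/w2.png')
w=cam('wrist'); s=cam('scene'); d=cam('side')
cv2.imwrite('pics/w3.png',w['image']); cv2.imwrite('pics/s3.png',s['image'])
for nm,q,I in (('w2',q0,I0),('w3',toS(pts(w)),w['image']),('scene',toS(pts(s)),s['image']),('side',toS(pts(d)),d['image'])):
    m=(q[...,0]<-.079)&(q[...,0]>-.1)&(q[...,1]>-.075)&(q[...,1]<.0)&(q[...,2]>.085)&(q[...,2]<.125)&(I.max(-1)<75)
    if m.sum()>5:
        v,u=np.nonzero(m); print(nm,m.sum(),'u',u.min(),u.max(),'v',v.min(),v.max(),np.percentile(q[m],[5,50,95],axis=0).round(4).tolist())
print('pred tip wrist',proj(w,W(-.083,-.038,.112)), 'pointer',proj(w,W(-.09,.082,.115)))
A=cv2.resize(s['image'][190:290,270:370],(400,400),interpolation=cv2.INTER_CUBIC)
B=cv2.resize(w['image'],(400,300)); B=cv2.copyMakeBorder(B,0,100,0,0,cv2.BORDER_CONSTANT)
cv2.imwrite('pics/m3.png',np.hstack([A,B]))
E
```

```text
clock: 13.55
position: [0.5136, -0.0621, 0.4244]
tool_rot: [3.141, -0.002, 3.035]
force: [-0.5, -0.6, 0.5]
grip_width: 0.0857
finger_force: 0.0
[ 0.664  0.443 -0.877  1.826  0.387  1.056  1.103]
shift cm [-0.05  0.75  1.94] turn [ 0.0007 -0.0017  0.0061]
w2 81 u 360 366 v 257 273 [[-0.0826, -0.0404, 0.095], [-0.0812, -0.0333, 0.1038], [-0.0793, -0.0292, 0.1083]]
w3 135 u 159 179 v 195 211 [[-0.0831, -0.0464, 0.0941], [-0.082, -0.0339, 0.1035], [-0.0792, -0.0289, 0.1082]]
scene 49 u 331 338 v 264 274 [[-0.0848, -0.0431, 0.0929], [-0.0837, -0.0396, 0.0976], [-0.0796, -0.0337, 0.1039]]
side 23 u 302 305 v 287 295 [[-0.0835, -0.0453, 0.0976], [-0.0813, -0.0423, 0.1027], [-0.0792, -0.037, 0.108]]
pred tip wrist [161.23607816 207.27748814] pointer [312.64922008 200.30505661]
```

View pics/m3.png

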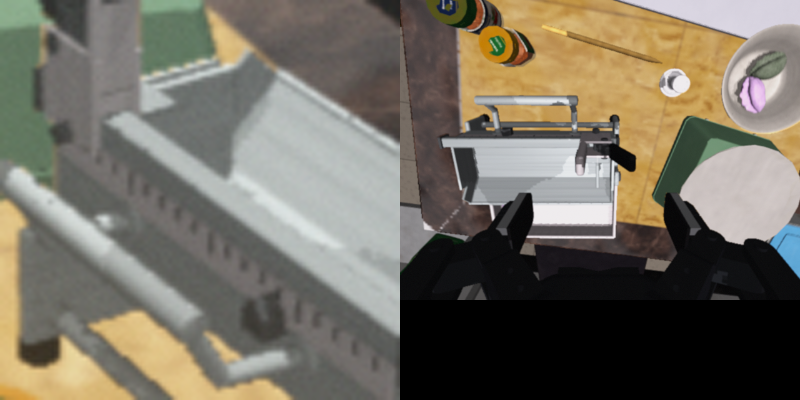

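The marker tip is at scene pixel (335.8,263.8), the pointer block is near scene (285,223), and the open fingers straddle the post and lever. I'll check the scale's clearance and cast the tip's ray.

Run:
```python
from h import *
s=cam('scene'); w=cam('wrist'); d=cam('side')
def ray(f,u,v,x):
    c=toS(f['T'][:3,3]); k=f['T'][:3,:3]@np.array([(u-f['cx'])/f['f'],(v-f['cy'])/f['f'],1]); k=np.array([k@n,k@tv,k[2]])
    return c+k*(x-c[0])/k[0]
for x in (-.079,-.084): print(ray(s,335.75,263.75,x).round(4))
q=toS(pts(w)).reshape(-1,3)
m=(q[:,1]>.13)&(q[:,2]>.10)&(q[:,2]<.25)&(q[:,0]<.05)&(q[:,0]>-.2); print('scale',m.sum(),np.percentile(q[m],[0.5,50,99.5],axis=0).round(3))
m&=(q[:,0]<-.03); print('near',m.sum(), q[m].min(0) if m.any() else '')
q=toS(pts(w)); I=w['image']; g=I.max(-1)
# column profile of dark marker rows in wrist view
sub=g[185:220,145:195]; print('\n'.join(''.join('#' if v<60 else '+' if v<90 else '.' for v in r) for r in sub))
```

```text
[-0.079  -0.0364  0.1051]
[-0.084  -0.0431  0.1101]
scale 19303 [[-0.066  0.199  0.118]
 [-0.007  0.282  0.12 ]
 [ 0.049  0.354  0.126]]
near 5136 [-0.06863322  0.20561554  0.11703565]
..................................................
............+.....................................
..................................................
..................................................
..................................................
..................................................
.............+....................................
..................................................
..................................................
..................................................
..............+...................................
..............+++.................................
..............+++.................................
...............++.................................
...............++.................................
...............++.................................
...............++.................................
+++++..........+++++++++++++++++++++++++++++++++
[... 169 characters left out ...]
++++++##########++####...............
.............+++++++########++++###...............
.............+++++++++##+++++++####+..............
.............+++++++++++++##########..............
++++++++++...++++###++++#############+++++++++++++
++++++++++...++++#####################++++++++++++
+++++++++++++++++#####################++++++++++++
++++++++++++++++++####################++++++++++++
+++++++.++++++++++###################+++++++++++++
++++++++++++++++++##################++++++++++++++
++++++++++++++++++################++++++++++++++++
+++++++###+++++++++##############+++++++++++++++++
++++++####+++++++++##########++##+++++++++++#+++++
##++++++#++#++++++++##++++#+++++++++++#++++++#++++
```

```bash
python3 -m creep '[[[1,-0.05,0.75,0,0,0,0.006],[1,0,0,2.5,0,0,0],[1,0,0,2.5,0,0,0],[1,0,0,2.3,0,0,0],[1,0,0,1.3,0,0,0],[1,0,0,0.5,0,0,0],[1,0,0,0,0,0,0]]]'
python3 - <<'E'
from h import *
to(W(-.072,.0925,.178),3.029)
d=cam('side');s=cam('scene')
for f in(d,s):
  q=toS(pts(f)).reshape(-1,3)
  m=(abs(q[:,0]+.0715)<.02)&(q[:,2]>.15)&(q[:,2]<.203)&(q[:,1]>.02); print(m.sum(),np.percentile(q[m],[1,50,99],axis=0).round(4).tolist())
E
```

```text
clock: 14.72
position: [0.5152, -0.0545, 0.335]
tool_rot: [3.142, 0.0, 3.024]
force: [-0.3, 0.3, 0.9]
grip_width: 0.0853
finger_force: 0.0
shift cm [ 0.04 -0.03  0.2 ] turn [ 0.      0.0002 -0.0052]
303 [[-0.0825, 0.0339, 0.1505], [-0.0768, 0.048, 0.1837], [-0.0621, 0.1363, 0.2025]]
1384 [[-0.0873, 0.0359, 0.1509], [-0.0764, 0.0996, 0.181], [-0.0559, 2.0839, 0.2026]]
```

```bash
python3 -m creep '[[[0.5,0,0,0.4,0,0,0],[0.5,0,0,0,0,0,0],[0.5,0,-0.3,0,0,0,0],[0.5,0,-0.5,0,0,0,0],[0.5,0,-1,0,0,0,0],[0.5,0,-1,0,0,0,0]]]'
python3 -m creep '[[[0.5,0,-1,0,0,0,0],[0.5,0,-1,0,0,0,0],[0.5,0,-1,0,0,0,0],[0.5,0,-1,0,0,0,0],[0.5,0,-1,0,0,0,0],[0.5,0,-1,0,0,0,0],[0.5,0,-0.8,0,0,0,0],[0.5,0,-0.5,0,0,0,0],[0.5,0,-0.3,0,0,0,0],[0.5,0,-0.1,0,0,0,0],[0.5,0,0,0,0,0,0]]]'
python3 - <<'E'
from h import *
T=pose(); print('grasp S',toS(T[:3,3]+.155*T[:3,2]).round(4))
for nm in ('scene','side','wrist'):
    f=cam(nm); cv2.imwrite(f'pics/{nm}5.png',f['image']); np.savez(f'{nm}5.npz',q=toS(pts(f)),T=f['T'],f=f['f'],c=[f['cx'],f['cy']])
a=[cv2.imread(f'pics/{k}5.png') for k in ('scene','side','wrist')]
A=cv2.resize(a[0][200:300,270:370],(400,400),interpolation=cv2.INTER_CUBIC)
B=cv2.resize(a[2][140:270,190:370],(400,289),interpolation=cv2.INTER_CUBIC)
C=cv2.resize(a[1][215:325,240:392],(400,289),interpolation=cv2.INTER_CUBIC)
A=cv2.copyMakeBorder(A,0,178,0,0,cv2.BORDER_CONSTANT)
cv2.imwrite('pics/m5.png',np.hstack([A,np.vstack([B,C])]))
E
```

```text
clock: 15.58
position: [0.5117, -0.0834, 0.3307]
tool_rot: [-3.141, 0.0, 3.023]
force: [0.7, 0.7, 0.3]
grip_width: 0.0641
finger_force: 0.3
clock: 16.95
position: [0.5027, -0.1588, 0.3307]
tool_rot: [3.142, -0.0, 3.024]
force: [0.5, 1.0, -0.4]
grip_width: 0.0639
finger_force: 0.0
grasp S [-0.0723 -0.0123  0.1757]
```

View pics/m5.png

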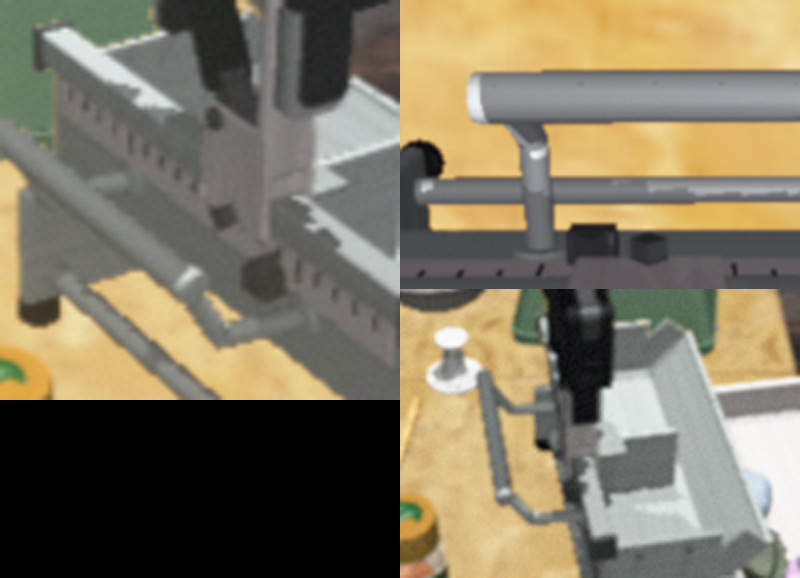

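In the wrist crop the marker centre is at x=593 and the pointer at x=649, about 25 px or 14.5 mm apart. In the scene crop the pointer is at (222,215) and the marker tip at (263,255). Next is a numeric detector for both.

```bash
cat >> h.py <<'E'
def blobs(I,thr=62,r0=238,r1=264,c0=240,c1=370):
    m=(I[r0:r1,c0:c1].max(-1)<thr).astype(np.uint8)
    k,l,st,ce=cv2.connectedComponentsWithStats(m)
    for i in range(1,k):
        if st[i,4]>25: print('u',st[i,0]+c0,st[i,0]+c0+st[i,2]-1,'v',st[i,1]+r0,st[i,1]+r0+st[i,3]-1,'n',st[i,4],'c',(ce[i]+[c0,r0]).round(2))
E
python3 - <<'E'
from h import *
I=cv2.imread('pics/wrist5.png'); d=np.load('wrist5.npz'); print(d['f'],d['c'])
g=I.max(-1)
for r in (240,242,244,246,248,250,252,254,256,258): print(r,g[r,262:316:2])
blobs(I,55)
q=d['q']
for u in (270,277,284,297,302,307): print(u,q[250,u].round(4))
E
```

```text
366.5846357579321 [317.19211049 236.74875959]
240 [235 235 219 155 155 156 153 151 151 150 150 149 158 230 234 234 234 234
 235 235 235 234 234 233 232 232 231]
242 [232 232 147  30  31  33  32  32  32  33  34  31  61 219 232 233 232 232
 233 235 234 232 227 225 223 225 226]
244 [90 82 44 40 35 36 34 34 36 36 42 50 43 76 90 90 90 89 88 82 74 84 87 89
 90 88 88]
246 [78 67 49 46 39 36 35 36 36 42 46 64 54 60 79 76 63 51 41 36 35 37 43 56
 73 78 77]
248 [78 70 50 45 45 45 42 44 42 46 48 67 54 54 78 74 55 47 39 36 36 43 49 55
 68 76 76]
250 [78 69 50 45 46 45 46 45 43 43 47 57 47 55 79 76 56 54 53 53 56 60 60 61
 70 79 76]
252 [86 74 52 47 45 46 46 45 43 45 46 52 44 56 79 74 56 52 54 54 60 61 59 60
 69 79 78]
254 [99 80 52 48 46 48 48 47 45 47 48 53 46 56 79 77 58 52 55 53 59 60 62 60
 70 80 80]
256 [94 80 48 52 79 87 84 84 83 83 83 86 84 86 93 89 68 56 53 55 59 60 56 55
 76 95 97]
258 [ 97  90  58  63  94  95  96  95  94  91  91  94  94  94  98  98  95  89
  73  60  57  68  81  90  93  99 100]
u 265 288 v 242 257 n 280 c [275.56 248.42]
u 294 308 v 245 257 n 95 c [299.54 249.55]
270 [-0.0804 -0.0386  0.106 ]
277 [-0.0808 -0.0345  0.107 ]
284 [-0.0797 -0.0308  0.1043]
297 [-0.085  -0.0225  0.1184]
302 [-0.0861 -0.0197  0.1212]
307 [-0.0849 -0.0172  0.1182]
```

```bash
python3 -m creep '[[[0.5,0,-0.4,0,0,0,0.005],[0.5,0,-0.43,0,0,0,0],[0.476,0,-0.05,0,0,0,0],[0.453,0,-0.05,0,0,0,0],[0.43,0,-0.05,0,0,0,0],[0.406,0,-0.05,0,0,0,0],[0.383,0,-0.05,0,0,0,0],[0.36,0,-0.05,0,0,0,0],[0.36,0,0,0,0,0,0]]]' 25
cat > look.py <<'E'
from h import *
s=bot.observe(); print(round(s['clock'],2),'w',s['grip_width'].round(4),'ff',s['finger_force'].round(1),'F',s['force'].round(1))
T=pose(); print('grasp S',toS(T[:3,3]+.155*T[:3,2]).round(4))
f=cam('wrist'); I=f['image']; g=I.max(-1); cv2.imwrite('pics/last.png',I); np.save('last.npy',toS(pts(f)))
r=list(g[246:256].mean(0)[250:340].round(0).astype(int)); print(r)
print('r247',list(g[246:249].mean(0)[250:340].round(0).astype(int)))
E
python3 look.py
```

```text
clock: 18.23
position: [0.5014, -0.1702, 0.3307]
tool_rot: [-3.142, 0.0, 3.019]
force: [-0.2, 0.3, 1.2]
grip_width: 0.0583
finger_force: 1.7Traceback (most recent call last):
  File "look.py", line 2, in <module>
    s=bot.observe(); print(round(s['clock'],2),'w',s['grip_width'].round(4),'ff',s['finger_force'].round(1),'F',s['force'].round(1))
                                                   ^^^^^^^^^^^^^^^^^^^^^
AttributeError: 'float' object has no attribute 'round'
```

```bash
sed -i "s/s\['grip_width'\].round(4)/round(float(s['grip_width']),4)/; s/s\['finger_force'\].round(1)/round(float(s['finger_force']),1)/; s/s\['force'\].round(1)/np.round(s['force'],1)/" look.py; python3 look.py
```

```text
18.23 w 0.0583 ff 1.7 F [-0.2  0.3  1.2]
grasp S [-0.0723 -0.0238  0.1757]
[np.int64(79), np.int64(79), np.int64(79), np.int64(79), np.int64(79), np.int64(79), np.int64(79), np.int64(79), np.int64(79), np.int64(80), np.int64(82), np.int64(85), np.int64(86), np.int64(85), np.int64(85), np.int64(86), np.int64(90), np.int64(97), np.int64(101), np.int64(104), np.int64(105), np.int64(107), np.int64(107), np.int64(107), np.int64(106), np.int64(103), np.int64(99), np.int64(94), np.int64(87), np.int64(83), np.int64(85), np.int64(86), np.int64(86), np.int64(82), np.int64(72), np.int64(55), np.int64(53), np.int64(53), np.int64(52), np.int64(51), np.int64(50), np.int64(49), np.int64(48), np.int64(48), np.int64(48), np.int64(48), np.int64(49), np.int64(52), np.int64(52), np.int64(54), np.int64(54), np.int64(55), np.int64(56), np.int64(58), np.int64(60), np.int64(59), np.int64(52), np.int64(57), np.int64(75), np.int64(80), np.int64(80), np.int64(80), np.int64(80), np.int64(80), np.int64(80), np.int64(80), np.int64(80), np.int64(80), np.int64(80), np.int64(80), np.int64(80), np.int64(80), np.int64
[... 819 characters left out ...]
 np.int64(43), np.int64(40), np.int64(38), np.int64(37), np.int64(37), np.int64(36), np.int64(36), np.int64(37), np.int64(37), np.int64(39), np.int64(39), np.int64(42), np.int64(46), np.int64(51), np.int64(58), np.int64(61), np.int64(57), np.int64(58), np.int64(74), np.int64(78), np.int64(79), np.int64(78), np.int64(78), np.int64(78), np.int64(78), np.int64(78), np.int64(78), np.int64(78), np.int64(78), np.int64(79), np.int64(78), np.int64(78), np.int64(78), np.int64(78), np.int64(78), np.int64(78), np.int64(79), np.int64(78), np.int64(78), np.int64(79), np.int64(79), np.int64(79), np.int64(79), np.int64(78), np.int64(78), np.int64(78), np.int64(78), np.int64(78), np.int64(78), np.int64(77)]
```

```bash
sed -i '/^r=/,$d' look.py
cat >> look.py <<'E'
q=np.load('last.npy')
def edges(p):
    i=np.where(p<66)[0]; return i
for rr in ((246,249),(249,255)):
    p=g[rr[0]:rr[1]].mean(0)[270:345]; i=np.where(p<66)[0]+270
    print(rr,'dark cols',i.min(),i.max(),'n',len(i),'darkest',np.where(p<p.min()+5)[0]+270)
m=(q[...,2]>.113)&(q[...,2]<.126)&(q[...,0]<-.0815)&(q[...,0]>-.095)&(abs(q[...,1]+.035)<.03)
if m.any(): print('pointer pts',m.sum(),np.percentile(q[m],[3,50,97],axis=0).round(4).tolist())
m=(q[...,2]>.09)&(q[...,2]<.111)&(q[...,0]<-.079)&(q[...,0]>-.09)&(abs(q[...,1]+.035)<.025)
if m.any(): print('marker pts',m.sum(),np.percentile(q[m],[3,50,97],axis=0).round(4).tolist())
E
python3 -m creep '[[[0.31,0,-0.09,0,0,0,-0.01],[0.265,0,-0.09,0,0,0,0],[0.22,0,-0.09,0,0,0,0],[0.22,0,0,0,0,0,0]]]' 40
python3 look.py
```

```text
clock: 18.77
position: [0.5011, -0.1729, 0.3307]
tool_rot: [-3.142, 0.0, 3.029]
force: [1.3, -0.4, 2.8]
grip_width: 0.0521
finger_force: 1.9
18.77 w 0.0521 ff 1.9 F [ 1.3 -0.4  2.8]
grasp S [-0.0723 -0.0265  0.1757]
(246, 249) dark cols 290 312 n 23 darkest [298 299 300 301 302 303 304 305]
(249, 255) dark cols 290 312 n 23 darkest [290 291 292 293 294 297 298 299 300 301]
pointer pts 200 [[-0.0866, -0.0385, 0.1147], [-0.0847, -0.0341, 0.1183], [-0.0816, -0.0294, 0.1212]]
marker pts 373 [[-0.0895, -0.0539, 0.0929], [-0.0829, -0.0477, 0.096], [-0.0795, -0.0297, 0.1041]]
```

```bash
python3 -m creep '[[[0.173,0,-0.1,0,0,0,0],[0.126,0,-0.1,0,0,0,0],[0.08,0,-0.1,0,0,0,0],[0.08,0,0,0,0,0,0]]]' 40
python3 look.py
```

```text
clock: 19.32
position: [0.5007, -0.1758, 0.3306]
tool_rot: [3.141, -0.0, 3.029]
force: [0.0, 0.2, 0.1]
grip_width: 0.0462
finger_force: 0.1
19.32 w 0.0462 ff 0.1 F [0.  0.2 0.1]
grasp S [-0.0724 -0.0294  0.1756]
(246, 249) dark cols 294 316 n 23 darkest [303 304 305 306 307 308 309 310 311 312]
(249, 255) dark cols 295 316 n 22 darkest [296 297 298 299 300 306 307]
pointer pts 192 [[-0.0866, -0.0376, 0.1146], [-0.0848, -0.0333, 0.1184], [-0.0818, -0.0291, 0.121]]
marker pts 378 [[-0.0895, -0.054, 0.0933], [-0.0829, -0.0476, 0.0962], [-0.0796, -0.0303, 0.1049]]
```

```bash
python3 -m creep '[[[0.08,0,-0.12,0,0,0,0],[0.08,0,0,0,0,0,0]]]' 40
python3 look.py
```

```text
clock: 19.62
position: [0.5006, -0.177, 0.3307]
tool_rot: [3.141, -0.0, 3.029]
force: [-0.6, 0.8, 0.3]
grip_width: 0.0463
finger_force: 0.4
19.62 w 0.0463 ff 0.4 F [-0.6  0.8  0.3]
grasp S [-0.0724 -0.0306  0.1757]
(246, 249) dark cols 297 318 n 22 darkest [305 306 307 308 309 310 311 312 313]
(249, 255) dark cols 297 317 n 21 darkest [298 299 300 301 302 307 308 309]
pointer pts 203 [[-0.0866, -0.0383, 0.1146], [-0.0847, -0.0339, 0.1182], [-0.0817, -0.0292, 0.1213]]
marker pts 371 [[-0.0894, -0.054, 0.093], [-0.0829, -0.0477, 0.096], [-0.0794, -0.0303, 0.1045]]
```

```bash
python3 -m creep '[[[0.033,0,-0.1,0,0,0,0],[-0.014,0,-0.1,0,0,0,0],[-0.06,0,-0.1,0,0,0,0],[-0.06,0,0,0,0,0,0]]]' 40
python3 look.py
```

```text
clock: 20.18
position: [0.5002, -0.1803, 0.3308]
tool_rot: [-3.141, 0.0, 3.028]
force: [-1.0, -2.9, 2.8]
grip_width: 0.0402
finger_force: 1.8
20.18 w 0.0402 ff 1.8 F [-1.  -2.9  2.8]
grasp S [-0.0723 -0.034   0.1758]
(246, 249) dark cols 302 321 n 20 darkest [310 311 312 313 314 315 316 317]
(249, 255) dark cols 302 324 n 23 darkest [303 304 305 306 307 308 309 310 311 312 313 323]
pointer pts 192 [[-0.0866, -0.0396, 0.1146], [-0.0848, -0.0352, 0.1184], [-0.0818, -0.031, 0.1211]]
marker pts 366 [[-0.0894, -0.0539, 0.0932], [-0.0829, -0.0479, 0.0961], [-0.0794, -0.0301, 0.1038]]
```

```bash
python3 -m creep '[[[-0.11,0,-0.1,0,0,0,0],[-0.2,0,0,0,0,0,0],[-0.3,0,0,0,0,0,0],[-0.3,0,0,0,0,0,0]]]' 40
python3 look.py
```

```text
clock: 20.72
position: [0.5002, -0.1807, 0.331]
tool_rot: [3.141, 0.0, 3.029]
force: [-3.2, -0.5, 10.5]
grip_width: 0.0349
finger_force: 39.1
20.73 w 0.0349 ff 39.1 F [-3.2 -0.5 10.5]
grasp S [-0.0723 -0.0343  0.176 ]
(246, 249) dark cols 303 325 n 23 darkest [314 315 316 317 318 319 320]
(249, 255) dark cols 303 325 n 23 darkest [304 305 306 307 308 309]
pointer pts 193 [[-0.0866, -0.0377, 0.1143], [-0.0848, -0.0334, 0.1183], [-0.0816, -0.0291, 0.1214]]
marker pts 379 [[-0.0893, -0.054, 0.0932], [-0.0829, -0.0476, 0.0962], [-0.0793, -0.0304, 0.1051]]
```

Run:
```python
from h import *
w=cam('wrist')['image'];s=cam('scene')['image']
A=cv2.resize(s[220:300,290:370],(400,400),interpolation=cv2.INTER_CUBIC)
B=cv2.resize(w[225:275,280:350],(400,286),interpolation=cv2.INTER_CUBIC); B=cv2.copyMakeBorder(B,0,114,0,0,cv2.BORDER_CONSTANT)
cv2.imwrite('pics/m6.png',np.hstack([A,B]))
```

```text
(no output)
```

View pics/m6.png

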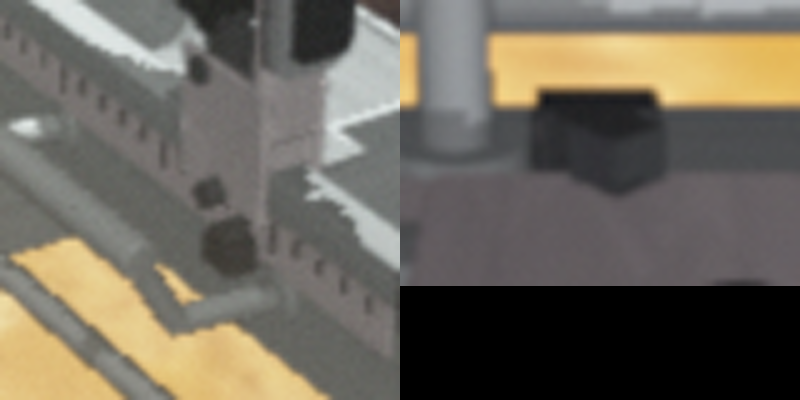

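In the wrist crop the pointer apex is at full column 317.7 and the marker centre at 314.5, so the stop sits about 1.6 mm to the +y side. I'll nudge it while gripped.

```bash
python3 -m creep '[[[-0.3,0,-0.06,0,0,0,0],[-0.3,0,-0.05,0,0,0,0],[-0.3,0,0,0,0,0,0]]]' 40
python3 look.py
```

```text
clock: 21.25
position: [0.5002, -0.1811, 0.3311]
tool_rot: [3.14, 0.0, 3.029]
force: [-3.4, 5.0, 12.1]
grip_width: 0.0348
finger_force: 38.8
21.25 w 0.0348 ff 38.8 F [-3.4  5.  12.1]
grasp S [-0.0723 -0.0345  0.1761]
(246, 249) dark cols 303 325 n 23 darkest [313 314 315 316 317 318 319 320 321]
(249, 255) dark cols 303 325 n 23 darkest [304 306 307 308 309]
pointer pts 193 [[-0.0866, -0.0379, 0.1149], [-0.0848, -0.0336, 0.1184], [-0.0816, -0.0293, 0.121]]
marker pts 376 [[-0.0895, -0.0539, 0.0931], [-0.0829, -0.0477, 0.0961], [-0.0793, -0.0302, 0.1051]]
```

```bash
python3 -m creep '[[[-0.3,0,-0.1,0,0,0,0],[-0.3,0,-0.1,0,0,0,0],[-0.3,0,0,0,0,0,0]]]' 40
python3 look.py | tail -5
python3 -m creep '[[[-0.3,0,-0.1,0,0,0,0],[-0.3,0,-0.1,0,0,0,0],[-0.3,0,0,0,0,0,0]]]' 40
python3 look.py | tail -5
```

```text
clock: 21.68
position: [0.5, -0.1826, 0.3311]
tool_rot: [3.139, 0.0, 3.03]
force: [-3.3, 8.5, 12.3]
grip_width: 0.0348
finger_force: 40.0
grasp S [-0.0723 -0.0359  0.1761]
(246, 249) dark cols 305 327 n 23 darkest [315 316 317 318 319 320]
(249, 255) dark cols 306 327 n 22 darkest [306 307 308 309 310 311 312 313 314 315 316 317 318]
pointer pts 196 [[-0.0866, -0.0392, 0.1142], [-0.0847, -0.0349, 0.1183], [-0.0816, -0.0306, 0.1215]]
marker pts 358 [[-0.0894, -0.0539, 0.0932], [-0.0829, -0.0479, 0.0961], [-0.0794, -0.03, 0.1041]]
clock: 22.1
position: [0.4998, -0.1848, 0.3311]
tool_rot: [3.14, 0.0, 3.03]
force: [-4.2, 6.3, 12.5]
grip_width: 0.0349
finger_force: 41.1
grasp S [-0.0723 -0.0381  0.1761]
(246, 249) dark cols 309 331 n 21 darkest [315 316 317 318 319 320]
(249, 255) dark cols 309 331 n 23 darkest [311 312 313 314 315 316 317 327 328]
pointer pts 194 [[-0.0867, -0.0414, 0.1144], [-0.0849, -0.0372, 0.1184], [-0.0818, -0.0328, 0.1213]]
marker pts 369 [[-0.0893, -0.0542, 0.0928], [-0.0829, -0.0478, 0.096], [-0.0795, -0.0301, 0.1045]]
```

```bash
cat > al.py <<'E'
from h import *
f=cam('wrist'); g=f['image'].max(-1).astype(float); q=toS(pts(f))
c=toS(f['T'][:3,3])
def ray(u,v,z):
    k=f['T'][:3,:3]@np.array([(u-f['cx'])/f['f'],(v-f['cy'])/f['f'],1]); k=np.array([k@n,k@tv,k[2]]); return c+k*(z-c[2])/k[2], k
# marker: dark front edge against bright table, row 243, subpixel at half level
p=g[242:244].mean(0)[285:350]; i=np.where(p<110)[0]
a=i[0]-1+(p[i[0]-1]-110)/(p[i[0]-1]-p[i[0]])+285; b=i[-1]+(110-p[i[-1]])/(p[i[-1]+1]-p[i[-1]])+285
m=(q[...,2]>.113)&(q[...,2]<.126)&(q[...,0]<-.0815)&(q[...,0]>-.095)&(abs(q[...,1]+.035)<.02)
v,u=np.nonzero(m); um=np.mean([ (u[v==r].min()+u[v==r].max())/2 for r in range(v.min(),v.max()+1) if (v==r).sum()>5])
k=ray(317,250,.11)[1]; print('axis tilt y',(k/abs(k[2])).round(4))
zm=np.median(q[244:250,int(a)+3:int(b)-3,2][q[244:250,int(a)+3:int(b)-3,2]<.112]) if 1 else 0
print('marker cols',a.round(2),b.round(2),'y',ray((a+b)/2,243,.108)[0].round(4),'pointer col',um.round(2),v.min(),v.max(),'y',ray(um,v.mean(),.118)[0].round(4),'F',np.round(bot.observe()['force'],1))
E
python3 al.py
```

```text
axis tilt y [ 0.3812  0.001  -1.    ]
marker cols 300.67 330.68 y [-0.085  -0.0385  0.108 ] pointer col 318.04 244 260 y [-0.0844 -0.0372  0.118 ] F [-3.5  7.3 12.9]
```

```bash
sed -i 's/110)\[0\]$/110)[0]; i=i[i>=20]/; s/\[285:350\]/[285:350]/' al.py; sed -i 's/i\[0\]-1+(p\[i\[0\]-1\]-110)\/(p\[i\[0\]-1\]-p\[i\[0\]\])+285/0/' al.py; sed -i "s/^b=.*//; s/; b=/; b=/; s/^k=ray/a=b-22.2; k=ray/" al.py
python3 -m creep '[[[-0.3,0,0.15,0,0,0,0],[-0.3,0,0,0,0,0,0]]]' 40 | grep -E "force"
python3 al.py
python3 -m creep '[[[-0.3,0,0.1,0,0,0,0],[-0.3,0,0,0,0,0,0]]]' 40 | grep -E "force"
python3 al.py
```

```text
force: [-3.7, -0.1, 12.4]
finger_force: 44.5
axis tilt y [ 3.812e-01 -8.000e-04 -1.000e+00]
marker cols 308.07 330.27 y [-0.085  -0.0363  0.108 ] pointer col 317.96 244 257 y [-0.0844 -0.037   0.118 ] F [-4.4  0.7 12.4]
force: [-3.8, -4.8, 12.4]
finger_force: 45.9
axis tilt y [ 0.3812 -0.0021 -1.    ]
marker cols 307.49 329.69 y [-0.0851 -0.0365  0.108 ] pointer col 317.92 244 261 y [-0.0844 -0.0368  0.118 ] F [-3.9 -3.8 12.8]
```

```bash
python3 -m creep '[[[-0.3,0,0,0,0,0,0],[-0.3,0,0,0,0,0,0],[-0.3,0,0,0,0,0,0],[-0.3,0,0,0,0,0,0]]]' 45 | grep -E "clock|force|width"
python3 al.py | tail -1
python3 -c "
from h import *
print(bot.job_done())"
```

```text
clock: 23.3
force: [-4.4, -4.8, 11.8]
grip_width: 0.0348
finger_force: 45.9
marker cols 307.5 329.7 y [-0.085  -0.0364  0.108 ] pointer col 317.83 244 259 y [-0.0845 -0.0368  0.118 ] F [-3.4 -3.7 11.8]
the job is handed in; nothing more can be done
None
```

The job is handed in: all three cakes are in the pan, the trough is upright, and the stop is clamped and still gripped with its pointer within about 0.5 mm of the marker, though the lever first shut about 1.5 mm off and I slid the clamped stop into place, overshooting by about 1 mm on the way.

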